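Clear the wine bench: jars into the carrier, keeper bar shut, pails on the hooks

TASK

Clear the wine bench after sampling. Swing the yellow keeper bar open, stand every wine jar upright on the floor of the red carrier, one to a bay, then swing the keeper bar fully shut over them until it snaps home past the sprung ball and rests against its stop. Hang every pail by its wooden handle on the hook rack, one pail to a hook, and leave the other things on the bench where they are.

Things in the scene. Friction and masses are not known exactly. Their poses are not given: they have to be found in the camera images.
- carrier: Red jar carrier fixed to the bench, 100 (x) x 330 (y) mm; origin: centre of its underside. Three open-topped bays at x = 0, y = -81, 0, +81 mm, 76 mm square inside, walls 70 mm high, floor top 5 mm up. Dark posts stand at the ends of the row: hinge post y = -145 mm (30 x 24 mm, to 140 mm), catch post y = +143 mm (50 x 26 mm, 105 mm; sprung ball and stop plate on it to 140 mm).
- keeper (a joint): Yellow keeper bar, rad: 0 = shut, along the carrier's +y over the bays' middle; grows to 1.75 as it swings level to the carrier's -x (to the robot); stays where left. From 0.1 to 0.05 its tip must be pushed over the sprung ball (8 N), then it snaps to 0. 285 long, 14 wide, underside 123.5, top 135.5 mm above the bench, 8 mm over loaded jars: open it past 1.1 to load.
- bar_hinge (a point): Point on the upright hinge axis of the keeper bar, at the bar's mid height (129.5 mm above the bench).
- knob (a point): Middle of the upright black knob on the keeper bar: 22 mm diameter, 45 mm tall (135 to 180 mm above the bench), 210 mm from the hinge axis.
- hook_rack: Dark steel rack fixed to the bench; origin: middle of its foot. Level 14 mm round rail along its y, 320 mm long, centre 215 mm high, on 16 mm posts at y = +-150 mm (222 mm high). Three hooks of flat bar (12 wide, 8 mm high), 105 mm apart, stick out from the rail to its -x (to the robot) and turn up at the end: tips 97 mm from the rail, 240 mm high.
- hook1 (a point): Seat of the hook at y = -105 mm on the rack: on top of its level flat bar (219 mm high), 50 mm in front of the rail and 40 mm behind the turned-up tip, which rises 21 mm above the seat. Its axes are the rack's: the hook points to -x.
- hook2 (a point): Seat of the hook at y = 0 mm on the rack: on top of its level flat bar (219 mm high), 50 mm in front of the rail and 40 mm behind the turned-up tip, which rises 21 mm above the seat. Its axes are the rack's: the hook points to -x.
- hook3 (a point): Seat of the hook at y = 105 mm on the rack: on top of its level flat bar (219 mm high), 50 mm in front of the rail and 40 mm behind the turned-up tip, which rises 21 mm above the seat. Its axes are the rack's: the hook points to -x.
- jar1: Closed glass jar of dark red wine with paper label and white lid, 110 mm tall, 64 mm diameter up to 80 mm, lid 56 mm diameter from 94 mm to the top; about 0.3 kg; origin at the centre of its underside, z up. May be absent.
- jar2: Closed glass jar of dark red wine with paper label and white lid, 110 mm tall, 64 mm diameter up to 80 mm, lid 56 mm diameter from 94 mm to the top; about 0.3 kg; origin at the centre of its underside, z up. May be absent.
- jar3: Closed glass jar of dark red wine with paper label and white lid, 110 mm tall, 64 mm diameter up to 80 mm, lid 56 mm diameter from 94 mm to the top; about 0.3 kg; origin at the centre of its underside, z up. May be absent.
- pail1: Small white pail, rim 80 mm diameter (foot 74), 75 mm high; rigid upright handle: straps at y = +-38 mm and a level wooden bar along its y, 81 mm long, 16 thick (x), 26 high, underside 140, top 166 mm above the base. The window under the bar is 65 mm high, 73 wide. 0.17 kg; origin: centre of its underside. May be absent.
- pail1_grip (a point): Centre of that pail's wooden handle bar, 153 mm above its base (hold it here: off its middle the pail may swing in the grip); axes as the pail's.
- pail2: Small blue pail, rim 80 mm diameter (foot 74), 75 mm high; rigid upright handle: straps at y = +-38 mm and a level wooden bar along its y, 81 mm long, 16 thick (x), 26 high, underside 140, top 166 mm above the base. The window under the bar is 65 mm high, 73 wide. 0.17 kg; origin: centre of its underside. May be absent.
- pail2_grip (a point): Centre of that pail's wooden handle bar, 153 mm above its base (hold it here: off its middle the pail may swing in the grip); axes as the pail's.
- pail3: Small bare aluminium pail, rim 80 mm diameter (foot 74), 75 mm high; rigid upright handle: straps at y = +-38 mm and a level wooden bar along its y, 81 mm long, 16 thick (x), 26 high, underside 140, top 166 mm above the base. The window under the bar is 65 mm high, 73 wide. 0.17 kg; origin: centre of its underside. May be absent.
- pail3_grip (a point): Centre of that pail's wooden handle bar, 153 mm above its base (hold it here: off its middle the pail may swing in the grip); axes as the pail's.
- brush: A brush lying under the hook rack; not part of the job, leave it alone. Origin at its underside.
- bung: A black rubber bung, 40 mm diameter, 32 mm high, in front of the hook rack; not part of the job, leave it alone. Origin at its underside.
- spray_can: A yellow spray can, 64 mm diameter, 190 mm tall, right of the carrier; not part of the job, leave it alone. Origin at its underside.
- tin: A green tin, 90 mm diameter, 110 mm tall, at the back of the bench; not part of the job, leave it alone. Origin at its underside.
- wine_bottle: A green wine bottle, 74 mm diameter, 240 mm tall, at the back of the bench; not part of the job, leave it alone. Origin at its underside.
- sauce: A red squeeze bottle, 60 mm diameter, 160 mm tall, at the back right; not part of the job, leave it alone. Origin at its underside.
- driver: A screwdriver lying at the right of the bench; not part of the job, leave it alone. Origin at its underside.

How it is judged (in metres and radians):
On the way, in this order (a step that is already met when the one before it is completed fails the run):
1. every jar stands on the floor of a bay, with the keeper bar not yet shut (x of jar1 in the frame of carrier between -0.014 and 0.014 m and y of jar1 in the frame of carrier between -0.1 and 0.1 m and z of each of jar1, jar2, jar3 in the frame of carrier below 0.012 m and angle between each of jar1, jar2, jar3's own z axis and vertical below 0.12 rad and x of jar2 in the frame of carrier between -0.014 and 0.014 m and y of jar2 in the frame of carrier between -0.1 and 0.1 m and x of jar3 in the frame of carrier between -0.014 and 0.014 m and y of jar3 in the frame of carrier between -0.1 and 0.1 m and value of joint keeper above 0.12 rad), for 0.2 s.
2. the keeper bar is shut past its catch over the jars (x of jar1 in the frame of carrier between -0.014 and 0.014 m and y of jar1 in the frame of carrier between -0.1 and 0.1 m and z of each of jar1, jar2, jar3 in the frame of carrier below 0.012 m and angle between each of jar1, jar2, jar3's own z axis and vertical below 0.12 rad and x of jar2 in the frame of carrier between -0.014 and 0.014 m and y of jar2 in the frame of carrier between -0.1 and 0.1 m and x of jar3 in the frame of carrier between -0.014 and 0.014 m and y of jar3 in the frame of carrier between -0.1 and 0.1 m and value of joint keeper below 0.025 rad), for 0.2 s.
At the end, for the whole second after the job is handed in: Every jar stands upright (within 7 degrees) on the floor of a bay; the keeper bar is shut past its catch (below 0.025 rad); every pail hangs clear of the bench from a hook, the middle of its handle within 48 mm of the seat, tilted less than 34 degrees (all of step 2 and (distance between pail1_grip and hook1 below 0.048 m or distance between pail1_grip and hook2 below 0.048 m or distance between pail1_grip and hook3 below 0.048 m) and height (world z) of each of pail1, pail2, pail3 above 0.05 m and angle between each of pail1, pail2, pail3's own z axis and vertical below 0.6 rad and (distance between pail2_grip and hook1 below 0.048 m or distance between pail2_grip and hook2 below 0.048 m or distance between pail2_grip and hook3 below 0.048 m) and (distance between pail3_grip and hook1 below 0.048 m or distance between pail3_grip and hook2 below 0.048 m or distance between pail3_grip and hook3 below 0.048 m)); the robot touches nothing.
It fails at once if one of the other things on the bench is pushed more than 60 mm away (distance of any of brush, bung, spray_can, tin, wine_bottle, sauce, driver from where it was at the start of the episode above 0.06 m).
Of jar1, jar2, jar3 only 2 to 3 are there at a start; the rules pass over those that are not, and their reading is None.
Of pail1, pail2, pail3 only 2 to 3 are there at a start; the rules pass over those that are not, and their reading is None.
At some moment in a run one of jar1, jar2, jar3, pail1, pail2, pail3 may be knocked a few centimetres aside while the robot is not near it.
It also fails if it takes over 210 s, if anything falls off the work surface, if the arm or the gripper's body presses on something with over 40 N, if the wrist force passes 120 N, or if a joint passes its speed limit or range.

ROBOT

A 6-joint arm with a two-finger parallel gripper is mounted at the origin on the work surface. World frame = base frame: x ahead of the robot, y to its left, z up, the work surface at z = 0. Lengths are in mm, angles in rad, forces in N, time in s.
With the tool pointing down it reaches from about 400 to 925 mm from the base axis. Payload 12.5 kg.
Tool frame: the origin (TCP) lies between the finger pads; the fingertips stand env.tip_extent ahead of it and the grasp point (between the pads) lies 11 mm behind it (env.tip_extent is the distance from the TCP to the fingertips, in mm); z points along the fingers, y is the line along which they close (so a half turn about z gives the same grasp; the last joint's range is limited). The gripper opens to 95 mm and grips with 3 to 60 N. Pads are 20 mm wide; open, the fingers measure 119 mm over their backs; the gripper's body (75 mm by 180 mm) begins 59 mm behind the grasp point.
Start: joints at [1.159, 0.491, 1.559, -0, 1.092, -0.106], TCP at [188.143, 596.027, 222.661] pointing down, gripper open.
Joint ranges: [-3.1, 3.1], [-0.84, 2.19], [0.05, 2.79], [-1.13, 4.28], [0.06, 2.93], [-2.69, 2.69]. Speed limits (rad/s): [2.22, 2.22, 2.79, 3.14, 3.14, 3.14].

INTERFACE

Orientations are given as [roll, pitch, yaw] about the fixed x, y, z axes, in that order (R = Rz(yaw) Ry(pitch) Rx(roll)).
In Python, from cell import env gives the robot as it stands.
- The arm moves only by the tool carry_out, never from a script. Its argument "motion" is a list of rows, each a list of 5 numbers: the shift along the tool's x, y, z in mm, then the turn about the tool's z in degrees, then the closure, from 0 (fully open) to 1 (shut). A call has 1 to 12 rows; each row shifts and turns the commanded pose from where the row before left it, along the tool's axes as they then stand; what a row does not reach is not made up. A row lasts 1/10 s, in which the tool goes at most 50 mm and 8.59 degrees, less where a joint would pass 70% of its speed; a pose out of reach is approached as far as the arm can. A call with a gripper value outside its range is refused whole. The fingers move at their own pace and stop on an object; the grip force is fixed at half the most. Time passes only in rows, so rows that do not move let the fingers close. It gives the time, the measured TCP pose, the force, the opening and the grip force at its end, in the units of the state.
- env.state(): the state, without advancing time (a new reading comes with each control period).
- env.read_camera(name): name is "scene" or "top" or "wrist"; returns a dict with "color" (480x640x3 uint8, red, green, blue), "K" (3x3 intrinsics, pixels), "R" (3x3) and "t" (3): a world point X has camera coordinates R X + t; the wrist camera has in their place "hand_eye" (4x4, takes a point from camera to tool coordinates, whose origin is the TCP and whose axes are the flange's). Camera axes: x right, y down, z forward; pixel columns grow to the right and rows downward; lengths in mm; the calibration is good to about 2 mm. The wrist camera is an equidistant fisheye: a pixel r from the principal point sees the ray r / f radians off the axis. A picture is of the moment at which its call begins: read the wrist's pose just before it. There is no depth.
- env.job_done(): hands the job in; it is judged then, once.
The state is a dict: "t": time; "joints": joint angles; "qvel": joint speeds; "tau": joint torques, N m; "eef_pos": TCP position; "tcp_rot": TCP orientation; "ft_force": force on the tool from outside, world axes, zero at the start; "moment": the same for the moment, N m; "opening": opening from 0.0 (shut) to 1.0 (fully open); "grip_force": force on a finger pad.
Only numpy, scipy, OpenCV 4.12 (cv2) and the standard library are available. Lean on these libraries where they do the work, as an engineer would, in place of code of your own. Each camera call takes 0.05 s, during which the arm holds its last target. There are 200 camera calls.

## Working session

There is one attempt and no reset: what is moved stays moved. The work goes in short steps, Python scripts to look and compute and a tool call to move; the robot and the scene stay as the last step left them, time stands still between calls to the robot, and variables do not carry over. Pictures are saved under pics/ and viewed, at most 14 in all, crops included, and the job is handed in when it is done.

Besides the shell and the picture viewer there is one more tool, called after "Call:" by a JSON object that holds its "method" and its "body", one argument or row to a line. carry_out: Moves the arm, as the interface text tells. Its arguments: {"type":"object","properties":{"motion":{"type":"array"}},"required":["motion"]}

```bash
ls; mkdir -p pics; cat > h.py <<'E'
import numpy as np, cv2
from cell import env
def shot(n,f=None):
    c=env.read_camera(n)
    if f: cv2.imwrite('pics/'+f,c['color'][:,:,::-1])
    return c
def ray(c,u,v):
    K,R,t=map(np.array,(c['K'],c['R'],c['t'])); d=R.T@np.linalg.solve(K,[u,v,1.]); return -R.T@t,d
def onz(c,u,v,z):
    o,d=ray(c,u,v); return o+d*(z-o[2])/d[2]
def proj(c,X):
    p=np.array(c['R'])@X+np.array(c['t']); p=np.array(c['K'])@p; return p[:2]/p[2]
E
python3 - <<'E'
from h import *
for n in('scene','top','wrist'):
    c=shot(n,n+'1.png')
    print(n,np.round(c['K'],1).tolist(),[np.round(c[k],3).tolist() for k in('R','t','hand_eye') if k in c])
    if n!='wrist': print(-np.array(c['R']).T@np.array(c['t']))
print(env.state(),env.tip_extent)
E
```

```text
pics
scene [[545.0, 0.0, 326.7], [0.0, 545.0, 245.0], [0.0, 0.0, 1.0]] [[[0.821, 0.571, 0.003], [0.498, -0.714, -0.491], [-0.278, 0.405, -0.871]], [-413.2, -310.964, 1894.798]]
[1021.59316295 -753.76653167 1498.62402527]
top [[609.7, 0.0, 326.1], [0.0, 609.7, 234.7], [0.0, 0.0, 1.0]] [[[0.006, -1.0, 0.006], [-0.985, -0.007, -0.172], [0.172, -0.005, -0.985]], [-111.054, 607.469, 1601.409]]
[ 323.16873281  -98.82294231 1682.75306768]
wrist [[371.6, 0.0, 314.6], [0.0, 371.6, 236.3], [0.0, 0.0, 1.0]] [[[0.0, -0.97, -0.242, 68.363], [1.0, 0.0, 0.0, 0.065], [-0.0, -0.242, 0.97, -160.929], [0.0, 0.0, 0.0, 1.0]]]
{'t': 0.15, 'joints': array([ 1.15943315e+00,  4.91432404e-01,  1.55925839e+00, -1.44209094e-05,
        1.09170675e+00, -1.05590943e-01]), 'qvel': array([ 0.0004707 , -0.00114906, -0.00314945, -0.00164317,  0.00039232,
        0.00034729]), 'tau': array([ 1.57942941e-03, -6.12903142e+01, -2.58281207e+01,  6.92920061e-02,
        4.72420652e-02, -1.21892913e-04]), 'eef_pos': array([188.06059054, 595.88121726, 222.20654801]), 'tcp_rot': array([-3.14079089e+00, -7.21109519e-05,  2.83582705e+00]), 'ft_force': array([ 0.00858829,  0.6052661 , -0.16376209]), 'moment': array([0.00080785, 0.02997964, 0.08066683]), 'grip_force': 0.0, 'opening': 1.004907930692827} 8.0
```

View pics/top1.png

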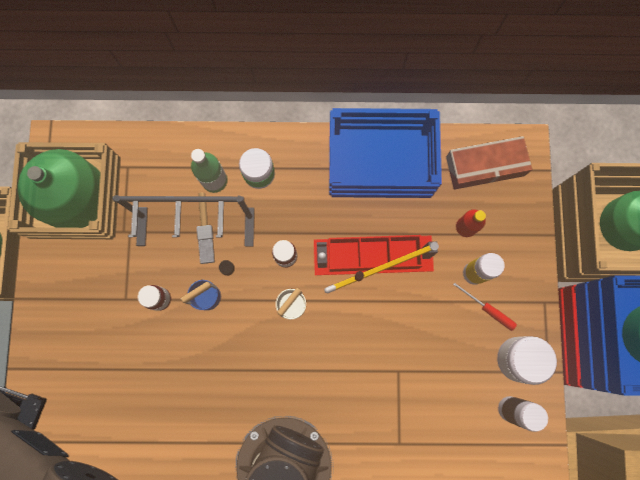

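View pics/scene1.png

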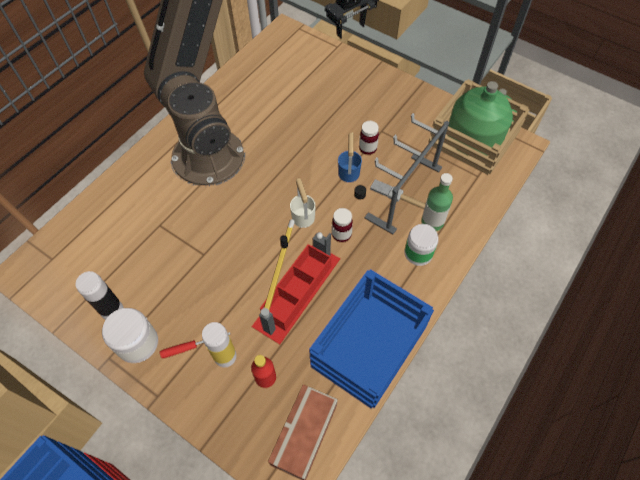

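The top view shows two jars, with lids at (151,296) and (284,250). The blue pail is at (203,294), the white pail at (291,303), and the rack rail runs from (118,199) to (241,199). The carrier spans (315–433, 237–273), and the keeper is ajar with its hinge at about (433,247) and its knob at (359,276). The scene view agrees. I'll look at enlarged crops for precise pixels.

```bash
python3 - <<'E'
from h import *
im=cv2.imread('pics/top1.png')
cv2.imwrite('pics/c1.png',cv2.resize(im[180:330,110:310],None,fx=4,fy=4,interpolation=cv2.INTER_CUBIC))
cv2.imwrite('pics/c2.png',cv2.resize(im[220:320,300:450],None,fx=5,fy=5,interpolation=cv2.INTER_CUBIC))
E
```

```text
(no output)
```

View pics/c1.png

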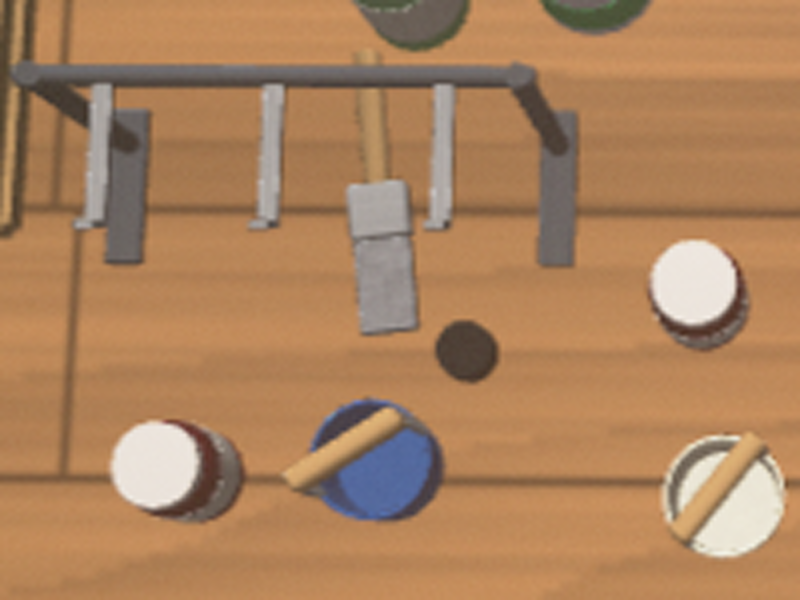

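View pics/c2.png

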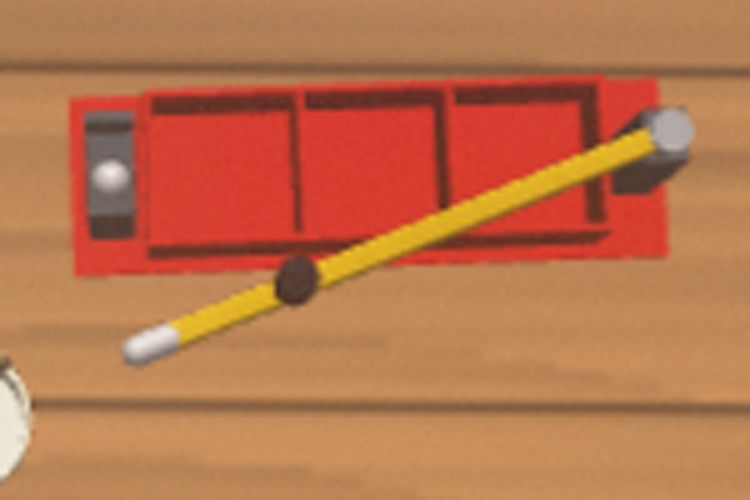

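c1 shows:
- Lids at crop (155,465) and (694,283).
- Blue handle from (287,482) to (398,412), white handle from (683,535) to (755,440).
- Rack post tops at (25,73) and (520,75), hook tips at about (88,224), (263,224) and (436,226).

c2 shows:
- Carrier corners at (70,98), (658,78), (668,258) and (76,275).
- Hinge cap at (672,130), knob at (297,277).

```bash
cat >> h.py <<'E'
def blobs(c,lo,hi,amin=40):
    hsv=cv2.cvtColor(c['color'],cv2.COLOR_RGB2HSV); m=cv2.inRange(hsv,np.array(lo),np.array(hi))
    n,l,s,ce=cv2.connectedComponentsWithStats(m)
    return [(s[i,4],ce[i],s[i,:4]) for i in range(1,n) if s[i,4]>amin]
E
python3 - <<'E'
from h import *
c=shot('top')
P=lambda x,y,s,ox,oy,z:onz(c,x/s+ox-(.5-.5/s)*1,y/s+oy-(.5-.5/s),z)
f=lambda pts,s,ox,oy,z:np.array([P(x,y,s,ox,oy,z) for x,y in pts])
np.set_printoptions(precision=1,suppress=True)
q=f([(70,98),(658,78),(668,258),(76,275)],5,300,220,5);print('carrier',q[:,:2].tolist(),q.mean(0),[np.linalg.norm(q[i]-q[(i+1)%4]) for i in range(4)])
hg=P(672,130,5,300,220,140);print('hinge',hg,'ball',P(110,177,5,300,220,135))
for z in(170,180):
    k=P(297,277,5,300,220,z);print('knob',z,k,np.linalg.norm((k-hg)[:2]))
r=f([(25,73),(520,75)],4,110,180,222);print('posts',r,np.linalg.norm(r[0]-r[1]))
print('tips',f([(88,224),(263,224),(436,226)],4,110,180,240))
for n,pp in(('blue',[(287,482),(398,412)]),('white',[(683,535),(755,440)])):
    e=f(pp,4,110,180,160);d=e[1]-e[0];print(n,e.mean(0),np.linalg.norm(d),np.degrees(np.arctan2(d[1],d[0])))
for b in blobs(c,(0,0,190),(180,60,255)):
    if b[0]<2000: print(b[0],b[1],b[2],onz(c,*b[1],110)[:2])
E
```

```text
carrier [[603.4981045888705, -72.14672204517699], [617.2781262772589, -400.78423575682496], [516.1791620831277, -403.96959027745254], [504.41924399715094, -76.4474530292915]] [ 560.3 -238.3    5. ] [np.float64(328.92629024799163), np.float64(101.14913269301081), np.float64(327.73319340736924), np.float64(99.1721579030684)]
hinge [ 566.6 -383.   140. ] ball [540.9 -95.1 135. ]
knob 170 [ 486.4 -188.7  170. ] 210.2221504591894
knob 180 [ 485.3 -188.1  180. ] 211.18464000182186
posts [[666.4 410.3 222. ]
 [667.5 107.  222. ]] 303.29916265543704
tips [[569.7 360.3 240. ]
 [570.5 255.6 240. ]
 [570.  152.  240. ]]
blue [443.7 218.8 160. ] 80.3014499325985 -56.75811560970436
white [420.2 -16.  160. ] 73.55713423387347 -36.502585149314356
362 [ 99.5 107.2] [ 79 100  36  20] [944.4 510.4]
375 [467.  110.3] [445 103  38  20] [ 944.5 -487.4]
106 [486.2 143.6] [451 137  72  14] [ 850.4 -536.1]
129 [197.3 154.6] [191 149  14  12] [813.3 239.7]
704 [254.7 162.1] [239 148  32  29] [793.7  85.7]
206 [494.3 169.4] [457 162  73  16] [ 778.7 -554.8]
344 [283. 250.] [273 240  21  21] [556.8   5.7]
443 [491.8 264.1] [480 253  24  23] [ 523.8 -537.9]
360 [148.2 295.7] [138 286  22  21] [435.7 349.6]
57 [284.3 298.6] [280 293  12  14] [430.5  -0.1]
316 [295.7 308.2] [283 294  23  25] [406.2 -29.8]
1620 [533.5 358.7] [511 336  46  46] [ 283.1 -634. ]
579 [534.4 416.6] [522 403  26  28] [ 141.6 -628.7]
```

```bash
cat >> h.py <<'E'
def plan(*way,cl=0.,s=None,step=45.):
    """way: (x,y,z_tcp,yaw[,step]) -> rows in tool axes, from the measured pose"""
    s=s or env.state(); p=np.array(s['eef_pos']); yaw=s['tcp_rot'][2]; rows=[]
    for w in way:
        st=w[4] if len(w)>4 else step
        d=np.array(w[:3])-p; dy=(w[3]-yaw+np.pi)%(2*np.pi)-np.pi
        n=int(max(1,np.ceil(np.linalg.norm(d)/st),np.ceil(abs(np.degrees(dy))/8)))
        for i in range(n):
            a=(w[:3]-p)/(n-i); c_,s_=np.cos(yaw),np.sin(yaw)
            r=[round(a[0]*c_+a[1]*s_,1),round(a[0]*s_-a[1]*c_,1),round(-a[2],1),round(-np.degrees(dy)/n,2),cl]
            rows.append(r); p=p+[r[0]*c_+r[1]*s_,r[0]*s_-r[1]*c_,-r[2]]; yaw-=np.radians(r[3])
    print(len(rows))
    for i in range(0,len(rows),12): print(str(rows[i:i+12]).replace(' ',''))
E
python3 - <<'E'
from h import *
plan((230,560,260,2.84),(450,200,260,2.4),(486.0,-188.5,230,1.964))
E
```

```text
21
[[np.float64(-25.4),np.float64(-10.8),np.float64(-18.9),np.float64(-0.12),0.0],[np.float64(-25.4),np.float64(-10.9),np.float64(-18.8),np.float64(-0.12),0.0],[np.float64(-31.7),np.float64(-27.8),np.float64(-0.0),np.float64(2.52),0.0],[np.float64(-32.9),np.float64(-26.4),np.float64(-0.0),np.float64(2.52),0.0],[np.float64(-34.0),np.float64(-25.0),np.float64(-0.0),np.float64(2.52),0.0],[np.float64(-35.1),np.float64(-23.4),np.float64(-0.0),np.float64(2.52),0.0],[np.float64(-36.1),np.float64(-21.9),np.float64(-0.0),np.float64(2.52),0.0],[np.float64(-37.0),np.float64(-20.2),np.float64(-0.0),np.float64(2.52),0.0],[np.float64(-37.9),np.float64(-18.6),np.float64(-0.0),np.float64(2.52),0.0],[np.float64(-38.6),np.float64(-16.9),np.float64(-0.0),np.float64(2.52),0.0],[np.float64(-39.3),np.float64(-15.2),np.float64(-0.0),np.float64(2.52),0.0],[np.float64(-40.0),np.float64(-13.5),np.float64(-0.0),np.float64(2.52),0.0]]
[[np.float64(-32.1),np.float64(-29.1),np.float64(3.3),np.float64(2.78),0.0],[np.float64(-33.5),np.float64(-27.6),np.float64(3.3),np.float64(2.78),0.0],[np.float64(-34.8),np.float64(-25.9),np.float64(3.3),np.float64(2.78),0.0],[np.float64(-36.0),np.float64(-24.2),np.float64(3.3),np.float64(2.78),0.0],[np.float64(-37.1),np.float64(-22.4),np.float64(3.4),np.float64(2.78),0.0],[np.float64(-38.2),np.float64(-20.6),np.float64(3.3),np.float64(2.78),0.0],[np.float64(-39.1),np.float64(-18.7),np.float64(3.4),np.float64(2.78),0.0],[np.float64(-39.9),np.float64(-16.7),np.float64(3.3),np.float64(2.78),0.0],[np.float64(-40.8),np.float64(-14.8),np.float64(3.4),np.float64(2.78),0.0]]
```

```bash
sed -i 's/dy=(w\[3\]-yaw+np.pi)%(2\*np.pi)-np.pi/tg=yaw+(w[3]-yaw+np.pi)%(2*np.pi)-np.pi; dy=tg-yaw/; s/r=\[round.*/v=[a[0]*c_+a[1]*s_,a[0]*s_-a[1]*c_,-a[2],-np.degrees(tg-yaw)\/(n-i)]; r=[int(round(float(k))) for k in v]+[cl]/' h.py
python3 - <<'E'
from h import *
plan((230,560,260,2.84),(450,200,260,2.4),(486.0,-188.5,230,1.964))
E
```

```text
21
[[-25,-11,-19,0,0.0],[-26,-11,-19,0,0.0],[-32,-28,0,2,0.0],[-33,-27,0,3,0.0],[-34,-25,0,2,0.0],[-35,-23,0,3,0.0],[-36,-22,0,2,0.0],[-37,-20,0,3,0.0],[-38,-18,0,2,0.0],[-38,-17,0,3,0.0],[-39,-15,0,2,0.0],[-40,-14,0,3,0.0]]
[[-32,-29,3,3,0.0],[-34,-27,3,3,0.0],[-35,-26,3,3,0.0],[-36,-24,4,3,0.0],[-38,-22,3,3,0.0],[-38,-20,4,2,0.0],[-39,-18,3,3,0.0],[-40,-17,4,2,0.0],[-41,-15,3,3,0.0]]
```

Call:
{"method": "carry_out", "body": {
  "motion": [
    [-25, -11, -19, 0, 0],
    [-26, -11, -19, 0, 0],
    [-32, -28, 0, 2, 0],
    [-33, -27, 0, 3, 0],
    [-34, -25, 0, 2, 0],
    [-35, -23, 0, 3, 0],
    [-36, -22, 0, 2, 0],
    [-37, -20, 0, 3, 0],
    [-38, -18, 0, 2, 0],
    [-38, -17, 0, 3, 0],
    [-39, -15, 0, 2, 0],
    [-40, -14, 0, 3, 0]
  ]
}}

```text
t: 1.4
eef_pos: [451.0, 198.9, 260.7]
tcp_rot: [3.141, 0.0, 2.398]
ft_force: [0.8, 1.0, -0.4]
opening: 1.0
grip_force: 0.0
```

Call:
{"method": "carry_out", "body": {
  "motion": [
    [-32, -29, 3, 3, 0],
    [-34, -27, 3, 3, 0],
    [-35, -26, 3, 3, 0],
    [-36, -24, 4, 3, 0],
    [-38, -22, 3, 3, 0],
    [-38, -20, 4, 2, 0],
    [-39, -18, 3, 3, 0],
    [-40, -17, 4, 2, 0],
    [-41, -15, 3, 3, 0],
    [0, 0, 0, 0, 0],
    [0, 0, 0, 0, 0]
  ]
}}

```text
t: 2.5
eef_pos: [485.3, -188.9, 230.2]
tcp_rot: [-3.141, -0.001, 1.961]
ft_force: [-1.0, 0.2, 0.4]
opening: 0.996
grip_force: 0.0
```

```bash
python3 - <<'E'
from h import *
s=env.state();print(s['eef_pos'],s['tcp_rot'],s['joints'])
c=shot('wrist','w1.png')
plan((486,-188.5,147,1.964))
E
```

```text
[ 485.27883195 -188.90112898  230.19513035] [-3.14117355e+00 -8.96740588e-04  1.96146911e+00] [-4.98227569e-01  3.35173103e-01  1.80163550e+00  2.83940052e-04
  1.00574443e+00 -8.89052696e-01]
2
[[0,0,42,0,0.0],[-1,0,41,0,0.0]]
```

View pics/w1.png

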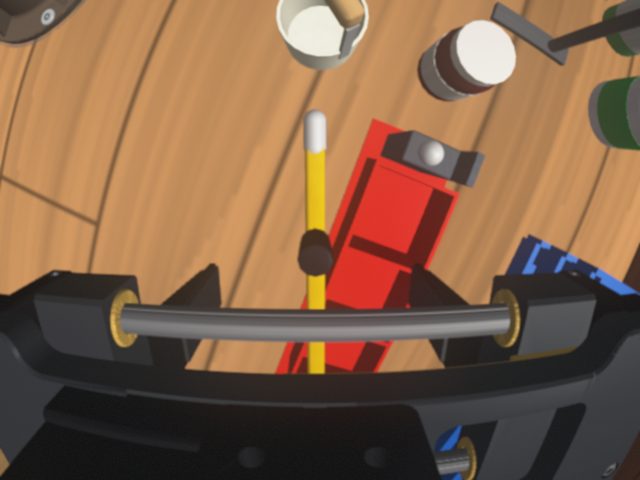

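The wrist view shows the knob at (315,253), centred between the fingers. It should appear at about (315,251), so the position checks out. I'll descend and grip.

Call:
{"method": "carry_out", "body": {
  "motion": [
    [0, 0, 42, 0, 0],
    [0, 0, 41, 0, 0],
    [0, 0, 0, 0, 0.5],
    [0, 0, 0, 0, 0.8],
    [0, 0, 0, 0, 0.9],
    [0, 0, 0, 0, 0.9],
    [0, 0, 0, 0, 0.9],
    [0, 0, 0, 0, 0.9]
  ]
}}

```text
t: 3.35
eef_pos: [485.8, -188.4, 148.4]
tcp_rot: [3.141, 0.001, 1.963]
ft_force: [0.2, 0.4, -0.5]
opening: 0.553
grip_force: 0.0
```

```bash
cat >> h.py <<'E'
H=np.array([566.3,-383.1])
def arc(a0,a1,n,z=147,cl=.9):
    "knob arc about the hinge; angles from world +y toward -x"
    plan(*[(*(H+210*np.array([-np.sin(a),np.cos(a)])),z,a+np.pi/2) for a in np.linspace(a0,a1,n+1)[1:]],cl=cl)
E
python3 - <<'E'
from h import *
d=np.array(env.state()['eef_pos'][:2])-H; a=np.arctan2(-d[0],d[1]); print(a,np.hypot(*d),a-.039,env.state()['opening']*95)
arc(a,1.36,12)
E
```

```text
0.39198522826053905 210.7045598050881 0.3529852282605391 52.553391551231776
12
[[-1,-17,1,-5,0.9],[-1,-17,0,-4,0.9],[-1,-17,0,-5,0.9],[0,-17,0,-4,0.9],[-1,-17,0,-5,0.9],[-1,-17,0,-5,0.9],[-1,-17,0,-4,0.9],[0,-16,0,-5,0.9],[-1,-17,0,-5,0.9],[-1,-17,0,-4,0.9],[0,-17,0,-5,0.9],[-1,-17,0,-4,0.9]]
```

Call:
{"method": "carry_out", "body": {
  "motion": [
    [0, 0, 0, 0, 0.9],
    [0, 0, 0, 0, 0.9],
    [0, 0, 0, 0, 0.9],
    [0, 0, 0, 0, 0.9],
    [0, 0, 0, 0, 0.9],
    [0, 0, 0, 0, 0.9]
  ]
}}

```text
t: 3.95
eef_pos: [485.6, -188.3, 147.6]
tcp_rot: [3.142, -0.0, 1.963]
ft_force: [-1.0, 0.4, 0.2]
opening: 0.227
grip_force: 30.0
```

Call:
{"method": "carry_out", "body": {
  "motion": [
    [-1, -17, 1, -5, 0.9],
    [-1, -17, 0, -4, 0.9],
    [-1, -17, 0, -5, 0.9],
    [0, -17, 0, -4, 0.9],
    [-1, -17, 0, -5, 0.9],
    [-1, -17, 0, -5, 0.9],
    [-1, -17, 0, -4, 0.9],
    [0, -16, 0, -5, 0.9],
    [-1, -17, 0, -5, 0.9],
    [-1, -17, 0, -4, 0.9],
    [0, -17, 0, -5, 0.9],
    [-1, -17, 0, -4, 0.9]
  ]
}}

```text
t: 5.15
eef_pos: [360.2, -339.6, 147.4]
tcp_rot: [-3.141, -0.0, 2.927]
ft_force: [-2.7, 1.2, 10.6]
opening: 0.226
grip_force: 30.0
```

Call:
{"method": "carry_out", "body": {
  "motion": [
    [0, 0, 0, 0, 0.5],
    [0, 0, 0, 0, 0],
    [0, 0, 0, 0, 0],
    [0, 0, 0, 0, 0],
    [0, 0, -30, 0, 0],
    [0, 0, -45, 0, 0],
    [0, 0, -45, 0, 0],
    [0, 0, 0, 0, 0]
  ]
}}

```text
t: 5.95
eef_pos: [362.2, -339.9, 271.7]
tcp_rot: [-3.136, 0.007, 2.923]
ft_force: [-0.3, -1.0, -0.6]
opening: 0.842
grip_force: 0.0
```

```bash
cat > look.py <<'E'
from h import *
c=shot('top','t_last.png')
print(env.state()['t'],env.state()['eef_pos'],env.state()['tcp_rot'][2],env.state()['opening'])
for b in blobs(c,(22,150,120),(32,255,255),60): print('yellow',b[0],b[1],b[2])
for b in blobs(c,(0,0,190),(180,60,255),150):
    u,v=b[1]
    if b[0]<1000 and 130<u<450 and v>200: print('white',b[0],b[1],b[2],onz(c,*b[1],110)[:2])
for n,lo,hi in(('blue',(105,110,60),(125,255,255)),):
    for b in blobs(c,lo,hi,200):
        if b[0]<3000 and b[1][1]>200: print(n,b[0],b[1],onz(c,*b[1],40)[:2])
E
python3 look.py
```

```text
6.0 [ 361.57476106 -339.20217831  268.86821799] 2.9234042880301643 0.8854606578076665
yellow 85 [479.91764706 215.36470588] [475 210  11  11]
yellow 178 [428.47191011 272.75842697] [423 250  12  46]
white 350 [282.92857143 250.05428571] [273 240  21  21] [556.68471813   5.81390808]
white 365 [148.21369863 295.72054795] [138 286  22  21] [435.59505121 349.52936741]
white 327 [295.75229358 308.13149847] [283 294  23  25] [406.45250598 -29.85087497]
blue 2206 [625.2674524  330.96237534] [ 355.49877566 -907.02501923]
blue 453 [602.91611479 334.82119205] [ 344.94112525 -846.46740782]
blue 358 [589.1452514  334.56145251] [ 345.38617557 -809.70743074]
blue 297 [206.57912458 298.45791246] [434.34736039 212.76451342]
```

```bash
python3 - <<'E'
from h import *
plan((557,6,240,.785),(557,6,78,.785))
E
```

```text
20
[[-7,24,2,8,0.0],[-4,24,2,8,0.0],[0,25,2,8,0.0],[3,25,2,8,0.0],[6,24,2,8,0.0],[10,23,2,8,0.0],[13,21,2,7,0.0],[15,20,2,8,0.0],[18,17,2,7,0.0],[20,15,2,8,0.0],[22,12,1,7,0.0],[23,9,2,8,0.0]]
[[24,6,1,7,0.0],[24,3,2,8,0.0],[25,0,1,7,0.0],[24,-3,2,8,0.0],[0,0,40,0,0.0],[0,0,41,0,0.0],[0,0,40,0,0.0],[0,0,41,0,0.0]]
```

Call:
{"method": "carry_out", "body": {
  "motion": [
    [-7, 24, 2, 8, 0],
    [-4, 24, 2, 8, 0],
    [0, 25, 2, 8, 0],
    [3, 25, 2, 8, 0],
    [6, 24, 2, 8, 0],
    [10, 23, 2, 8, 0],
    [13, 21, 2, 7, 0],
    [15, 20, 2, 8, 0],
    [18, 17, 2, 7, 0],
    [20, 15, 2, 8, 0],
    [22, 12, 1, 7, 0],
    [23, 9, 2, 8, 0]
  ]
}}

```text
t: 7.2
eef_pos: [507.1, -77.4, 242.2]
tcp_rot: [-3.14, -0.0, 1.295]
ft_force: [-0.1, 0.4, 0.1]
opening: 1.0
grip_force: 0.0
```

Call:
{"method": "carry_out", "body": {
  "motion": [
    [24, 6, 1, 7, 0],
    [24, 3, 2, 8, 0],
    [25, 0, 1, 7, 0],
    [24, -3, 2, 8, 0],
    [0, 0, 0, 0, 0],
    [0, 0, 0, 0, 0]
  ]
}}

```text
t: 7.8
eef_pos: [555.7, 6.6, 236.3]
tcp_rot: [-3.14, 0.002, 0.78]
ft_force: [-0.8, -0.3, 0.4]
opening: 0.999
grip_force: 0.0
```

```bash
cat > wl.py <<'E'
from h import *
import sys
# wrist: white lid blob -> world at height z
def wray(c,s,u,v,z):
    K=c['K'];d=np.array([u-K[0][2],v-K[1][2]]);r=np.hypot(*d);th=r/K[0][0]
    v3=np.r_[d/max(r,1e-9)*np.sin(th),np.cos(th)]
    M=np.array(c['hand_eye']);y=s['tcp_rot'][2]
    R=np.array([[np.cos(y),np.sin(y),0],[np.sin(y),-np.cos(y),0],[0,0,-1]])
    o=R@M[:3,3]+s['eef_pos'];d=R@M[:3,:3]@v3
    return o+d*(z-o[2])/d[2]
if __name__=='__main__':
    s=env.state();c=shot('wrist','w_last.png');print(s['eef_pos'],s['tcp_rot'])
    for b in blobs(c,(0,0,180),(180,70,255),300): print(b[0],b[1],b[2],wray(c,s,b[2][0]+b[2][2]/2-.5,b[2][1]+b[2][3]/2-.5,110)[:2])
E
python3 wl.py
```

```text
[555.67430592   6.56570021 236.29925923] [-3.13984314e+00  1.50155250e-03  7.80150817e-01]
603 [455.7827529    4.93532338] [423   0  64  14] [770.64931432  59.08562406]
518 [ 5.36679537 79.77992278] [ 0 59 16 49] [449.04869296 331.62736546]
3721 [317.02364956 230.09540446] [282 196  70  69] [556.88640078   6.67259071]
1130 [251.87787611 295.2699115 ] [221 274  57  35] [479.62788255  10.01137923]
652 [223.69631902 349.05521472] [202 340  43  22] [416.96425113 -11.98439983]
```

Call:
{"method": "carry_out", "body": {
  "motion": [
    [1, 1, 40, 0, 0],
    [0, 0, 40, 0, 0],
    [0, 0, 40, 0, 0],
    [0, 0, 38, 0, 0],
    [0, 0, 0, 0, 0.6],
    [0, 0, 0, 0, 0.6],
    [0, 0, 0, 0, 0.6],
    [0, 0, 0, 0, 0.6],
    [0, 0, 0, 0, 0.6],
    [0, 0, 0, 0, 0.6],
    [0, 0, 0, 0, 0.6],
    [0, 0, 0, 0, 0.6]
  ]
}}

```text
t: 9.05
eef_pos: [558.2, 6.2, 81.2]
tcp_rot: [3.14, -0.002, 0.777]
ft_force: [-1.7, 1.4, 8.4]
opening: 0.657
grip_force: 30.0
```

```bash
python3 - <<'E'
from h import *
s=env.state();x,y,z=s['eef_pos'];print(s['eef_pos'],s['opening']*95,s['grip_force'])
plan((x,y,245,.78),(557.1,-157.3,245,1.61,30),cl=.6)
E
```

```text
[558.22715065   6.21004192  81.15116999] 62.37340182695735 30.01019060611725
10
[[0,0,-41,0,0.6],[0,0,-41,0,0.6],[0,0,-41,0,0.6],[0,0,-41,0,0.6],[-19,19,0,-8,0.6],[-22,16,0,-8,0.6],[-24,13,0,-8,0.6],[-25,10,0,-8,0.6],[-27,7,0,-8,0.6],[-27,2,0,-8,0.6]]
```

Call:
{"method": "carry_out", "body": {
  "motion": [
    [0, 0, -41, 0, 0.6],
    [0, 0, -41, 0, 0.6],
    [0, 0, -41, 0, 0.6],
    [0, 0, -41, 0, 0.6],
    [-19, 19, 0, -8, 0.6],
    [-22, 16, 0, -8, 0.6],
    [-24, 13, 0, -8, 0.6],
    [-25, 10, 0, -8, 0.6],
    [-27, 7, 0, -8, 0.6],
    [-27, 2, 0, -8, 0.6],
    [0, 0, 0, 0, 0.6],
    [0, 0, 0, 0, 0.6]
  ]
}}

```text
t: 10.25
eef_pos: [555.8, -157.3, 243.6]
tcp_rot: [-3.141, -0.001, 1.611]
ft_force: [-0.3, -0.2, -4.3]
opening: 0.658
grip_force: 30.0
```

```bash
python3 - <<'E'
from wl import *
s=env.state();c=shot('wrist','w2.png');t=shot('top','t2.png')
print(s['eef_pos'],s['tcp_rot'],s['opening']*95,s['grip_force'],s['ft_force'])
zl=s['eef_pos'][2]+29
for b in blobs(c,(0,0,180),(180,70,255),1500): print(b[0],b[1],b[2],wray(c,s,b[2][0]+b[2][2]/2-.5,b[2][1]+b[2][3]/2-.5,zl)[:2])
plan((557.1,-157.3,s['eef_pos'][2],1.61),(557.1,-157.3,90,1.61,30),cl=.6)
E
```

```text
[ 555.84112757 -157.28051985  243.60155016] [-3.14121397e+00 -5.46961034e-04  1.61143733e+00] 62.534148527427874 29.989822176285088 [-0.25773252 -0.19253275 -4.31338322]
1621 [573.78161629  15.46329426] [541   0  58  41] [658.22709127 -23.09005676]
1864 [203.22049356  62.81223176] [151  26  79  75] [505.56746924 -59.17949186]
5551 [316.37020357 285.89047019] [249 255 135  54] [ 554.83470077 -139.98346411]
3131 [315.37144682 355.19929735] [253 341 125  33] [ 555.8448491 -173.7780558]
7
[[-1,1,0,0,0.6],[0,0,26,0,0.6],[0,0,26,0,0.6],[0,0,25,0,0.6],[0,0,26,0,0.6],[0,0,25,0,0.6],[0,0,26,0,0.6]]
```

View pics/w2.png

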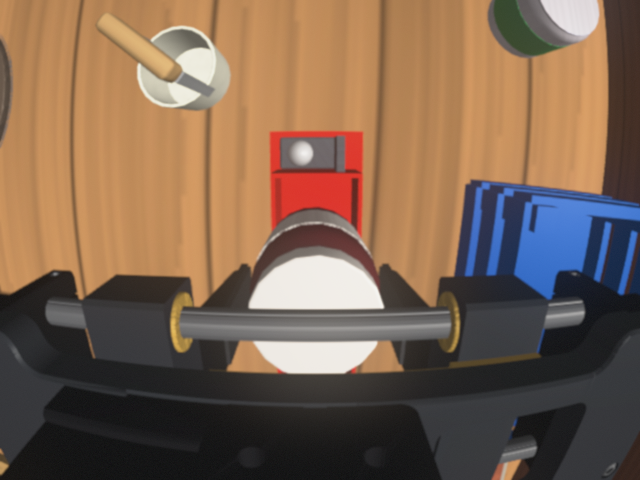

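The jar is held upright, with its lid centred at x≈316 over the bay's middle at about 317. I'll lower it.

Call:
{"method": "carry_out", "body": {
  "motion": [
    [0, 1, 26, 0, 0.6],
    [0, 0, 26, 0, 0.6],
    [0, 0, 26, 0, 0.6],
    [0, 0, 26, 0, 0.6],
    [0, 0, 26, 0, 0.6],
    [0, 0, 22, 0, 0.6],
    [0, 0, 4, 0, 0.6],
    [0, 0, 1, 0, 0.6],
    [0, 0, 0, 0, 0.6]
  ]
}}

```text
t: 11.25
eef_pos: [557.6, -156.5, 87.1]
tcp_rot: [3.141, 0.0, 1.614]
ft_force: [-0.5, 0.3, -3.7]
opening: 0.653
grip_force: 30.0
```

Call:
{"method": "carry_out", "body": {
  "motion": [
    [0, 0, 1, 0, 0.6],
    [0, 0, 0, 0, 0.3],
    [0, 0, 0, 0, 0],
    [0, 0, 0, 0, 0],
    [0, 0, 0, 0, 0],
    [0, 0, 0, 0, 0],
    [0, 0, -40, 0, 0],
    [0, 0, -40, 0, 0],
    [0, 0, -40, 0, 0],
    [0, 0, -40, 0, 0],
    [0, 0, 0, 0, 0]
  ]
}}

```text
t: 12.35
eef_pos: [558.8, -157.6, 250.9]
tcp_rot: [3.134, 0.003, 1.614]
ft_force: [-0.0, -0.6, 0.3]
opening: 1.001
grip_force: 0.0
```

```bash
python3 - <<'E'
from wl import *
s=env.state();c=shot('wrist','w3.png')
for b in blobs(c,(0,0,180),(180,70,255),1500): print(b[0],b[1],b[2],wray(c,s,b[2][0]+b[2][2]/2-.5,b[2][1]+b[2][3]/2-.5,115)[:2])
t=s['eef_pos'];print(t)
plan((450,120,250,1.3),(436,349.5,240,1.61))
E
python3 look.py
```

```text
1665 [565.73153153  15.67627628] [533   0  59  42] [783.27275388  56.88228738]
1789 [200.68082728  62.68921185] [149  27  78  71] [447.66943848 -20.73799285]
3442 [311.61824521 230.23997676] [278 198  68  65] [ 555.59367739 -158.39698149]
[ 558.81692178 -157.611194    250.86071238]
13
[[40,-14,0,3,0.0],[40,-16,0,2,0.0],[39,-17,0,3,0.0],[38,-19,-1,2,0.0],[37,-20,0,3,0.0],[36,-22,-1,2,0.0],[35,-24,0,3,0.0],[36,-13,2,-3,0.0],[37,-11,2,-3,0.0],[37,-8,1,-3,0.0],[38,-7,2,-3,0.0],[38,-4,1,-3,0.0]]
[[39,-3,2,-3,0.0]]
12.45 [ 557.22942344 -157.03242663  246.01697343] 1.6140434211510248 0.9991029092025397
yellow 85 [479.91764706 215.36470588] [475 210  11  11]
yellow 295 [426.07457627 286.47457627] [418 250  17  73]
yellow 87 [416.28735632 341.51724138] [413 331   7  21]
white 366 [148.19398907 295.69945355] [138 286  22  21] [435.64875092 349.58297162]
blue 2201 [625.28078146 330.89277601] [ 355.68264665 -907.07508195]
blue 452 [602.9380531  334.69247788] [ 345.28030371 -846.55042989]
blue 358 [589.12290503 334.27653631] [ 346.13575903 -809.69873103]
blue 318 [206.27987421 298.73584906] [433.59877381 213.5364678 ]
```

Call:
{"method": "carry_out", "body": {
  "motion": [
    [40, -14, 0, 3, 0],
    [40, -16, 0, 2, 0],
    [39, -17, 0, 3, 0],
    [38, -19, -1, 2, 0],
    [37, -20, 0, 3, 0],
    [36, -22, -1, 2, 0],
    [35, -24, 0, 3, 0],
    [36, -13, 2, -3, 0],
    [37, -11, 2, -3, 0],
    [37, -8, 1, -3, 0],
    [38, -7, 2, -3, 0],
    [38, -4, 1, -3, 0]
  ]
}}

```text
t: 13.65
eef_pos: [436.9, 312.4, 237.8]
tcp_rot: [-3.139, 0.001, 1.564]
ft_force: [1.0, -0.2, 0.8]
opening: 1.0
grip_force: 0.0
```

Call:
{"method": "carry_out", "body": {
  "motion": [
    [39, -3, 2, -3, 0],
    [0, 0, 0, 0, 0],
    [0, 0, 0, 0, 0]
  ]
}}

```text
t: 13.95
eef_pos: [434.4, 350.2, 235.8]
tcp_rot: [-3.139, 0.002, 1.615]
ft_force: [0.1, 0.1, -0.2]
opening: 1.0
grip_force: 0.0
```

```bash
python3 wl.py
```

```text
[434.38759605 350.22222607 235.82100174] [-3.13888378e+00  1.63256124e-03  1.61522124e+00]
3691 [316.78108914 231.64399892] [282 198  70  68] [435.16326346 350.70599797]
338 [592.71597633 258.9112426 ] [563 256  70   7] [722.27225886 335.70639563]
```

Call:
{"method": "carry_out", "body": {
  "motion": [
    [0, 1, 40, 0, 0],
    [0, 0, 40, 0, 0],
    [0, 0, 40, 0, 0],
    [0, 0, 37, 0, 0],
    [0, 0, 0, 0, 0.6],
    [0, 0, 0, 0, 0.6],
    [0, 0, 0, 0, 0.6],
    [0, 0, 0, 0, 0.6],
    [0, 0, 0, 0, 0.6],
    [0, 0, 0, 0, 0.6],
    [0, 0, 0, 0, 0.6],
    [0, 0, 0, 0, 0.6]
  ]
}}

```text
t: 15.2
eef_pos: [436.5, 350.5, 82.1]
tcp_rot: [3.14, -0.001, 1.614]
ft_force: [-2.2, -0.5, 8.8]
opening: 0.657
grip_force: 30.0
```

```bash
python3 - <<'E'
from h import *
s=env.state();x,y,z=s['eef_pos'];print(s['eef_pos'],s['opening']*95,s['grip_force'])
plan((x,y,265,1.61),(450,120,265,1.61),(560.3,-238.3,255,1.61),cl=.6)
E
```

```text
[436.50533836 350.52108929  82.11951307] 62.37790122390426 30.019187775906175
20
[[0,0,-37,0,0.6],[0,0,-36,0,0.6],[0,0,-37,0,0.6],[0,0,-36,0,0.6],[0,0,-37,0,0.6],[-38,1,0,0,0.6],[-39,0,0,0,0.6],[-38,1,0,0,0.6],[-39,0,0,0,0.6],[-38,1,0,0,0.6],[-39,0,0,0,0.6],[-40,11,1,0,0.6]]
[[-40,11,1,0,0.6],[-40,10,1,0,0.6],[-40,11,1,0,0.6],[-41,10,1,0,0.6],[-40,11,1,0,0.6],[-41,10,1,0,0.6],[-40,11,2,0,0.6],[-41,10,1,0,0.6]]
```

Call:
{"method": "carry_out", "body": {
  "motion": [
    [0, 0, -37, 0, 0.6],
    [0, 0, -36, 0, 0.6],
    [0, 0, -37, 0, 0.6],
    [0, 0, -36, 0, 0.6],
    [0, 0, -37, 0, 0.6],
    [-38, 1, 0, 0, 0.6],
    [-39, 0, 0, 0, 0.6],
    [-38, 1, 0, 0, 0.6],
    [-39, 0, 0, 0, 0.6],
    [-38, 1, 0, 0, 0.6],
    [-39, 0, 0, 0, 0.6],
    [-40, 11, 1, 0, 0.6]
  ]
}}

```text
t: 16.4
eef_pos: [460.8, 78.7, 263.3]
tcp_rot: [3.141, -0.0, 1.615]
ft_force: [0.9, 0.3, -1.7]
opening: 0.657
grip_force: 30.0
```

Call:
{"method": "carry_out", "body": {
  "motion": [
    [-40, 11, 1, 0, 0.6],
    [-40, 11, 1, 0, 0.6],
    [-40, 11, 1, 0, 0.6],
    [-40, 11, 1, 0, 0.6],
    [-40, 11, 1, 0, 0.6],
    [-40, 10, 1, 0, 0.6],
    [-40, 10, 2, 0, 0.6],
    [-40, 10, 2, 0, 0.6],
    [0, 0, 0, 0, 0.6],
    [0, 0, 0, 0, 0.6]
  ]
}}

```text
t: 17.4
eef_pos: [560.2, -236.5, 252.3]
tcp_rot: [-3.141, -0.001, 1.613]
ft_force: [-0.7, 0.1, -2.7]
opening: 0.658
grip_force: 30.0
```

```bash
python3 - <<'E'
from h import *
s=env.state();print(s['eef_pos'],s['tcp_rot'],s['opening']*95)
x,y,z=s['eef_pos']
plan((560.3,-238.3,z,1.61),(560.3,-238.3,88,1.61,30),cl=.6)
E
```

```text
[ 560.21842539 -236.49478633  252.29425003] [-3.14085113e+00 -7.38384506e-04  1.61263651e+00] 62.47191842350521
7
[[-2,0,0,0,0.6],[0,0,27,0,0.6],[0,0,27,0,0.6],[0,0,28,0,0.6],[0,0,27,0,0.6],[0,0,28,0,0.6],[0,0,27,0,0.6]]
```

Call:
{"method": "carry_out", "body": {
  "motion": [
    [-2, 0, 27, 0, 0.6],
    [0, 0, 28, 0, 0.6],
    [0, 0, 28, 0, 0.6],
    [0, 0, 28, 0, 0.6],
    [0, 0, 27, 0, 0.6],
    [0, 0, 22, 0, 0.6],
    [0, 0, 4, 0, 0.6],
    [0, 0, 0, 0, 0.6],
    [0, 0, 0, 0, 0.6]
  ]
}}

```text
t: 18.3
eef_pos: [561.2, -237.6, 89.8]
tcp_rot: [3.14, 0.0, 1.614]
ft_force: [-1.2, -0.2, -2.1]
opening: 0.658
grip_force: 30.0
```

Call:
{"method": "carry_out", "body": {
  "motion": [
    [0, 0, 2, 0, 0.6],
    [0, 0, 0, 0, 0.3],
    [0, 0, 0, 0, 0],
    [0, 0, 0, 0, 0],
    [0, 0, 0, 0, 0],
    [0, 0, 0, 0, 0],
    [0, 0, -40, 0, 0],
    [0, 0, -40, 0, 0],
    [0, 0, -40, 0, 0],
    [0, 0, -40, 0, 0],
    [0, 0, 0, 0, 0],
    [0, 0, 0, 0, 0]
  ]
}}

```text
t: 19.5
eef_pos: [560.7, -238.0, 247.0]
tcp_rot: [3.14, 0.001, 1.614]
ft_force: [-1.1, 0.1, -0.2]
opening: 1.001
grip_force: 0.0
```

```bash
python3 - <<'E'
from wl import *
s=env.state();c=shot('wrist','w4.png')
for b in blobs(c,(0,0,180),(180,70,255),1000): print(b[0],b[1],b[2],wray(c,s,b[2][0]+b[2][2]/2-.5,b[2][1]+b[2][3]/2-.5,115)[:2])
a=1.36
k=H+210*np.array([-np.sin(a),np.cos(a)]);print(k)
plan((460,-300,250,2.3),(*k,230,a+np.pi/2),cl=0)
E
```

```text
1244 [171.04019293  11.25321543] [142   0  61  26] [433.04774439 -55.99415075]
3866 [314.7555613  133.16606311] [280  98  71  70] [ 556.89974019 -159.81533441]
3542 [314.3608131  232.22275551] [280 200  69  66] [ 559.56860138 -239.87467304]
[ 360.94843349 -339.15988016]
10
[[-12,-21,-1,-8,0],[-8,-22,-1,-8,0],[-6,-23,-1,-8,0],[-2,-23,-1,-8,0],[1,-24,0,-7,0],[7,-20,4,-7,0],[10,-19,4,-7,0],[12,-18,4,-7,0],[14,-16,4,-8,0],[16,-13,4,-7,0]]
```

View pics/w4.png

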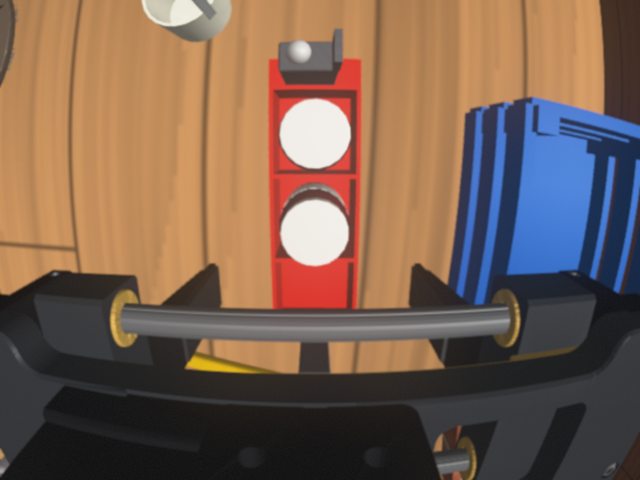

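Both jars stand upright in the middle and +y bays, with lids at (315,133) and (314,232). The bar is still open at the lower left. Next I'll grip the knob and swing the bar shut.

Call:
{"method": "carry_out", "body": {
  "motion": [
    [-12, -21, -1, -8, 0],
    [-8, -22, -1, -8, 0],
    [-6, -23, -1, -8, 0],
    [-2, -23, -1, -8, 0],
    [1, -24, 0, -7, 0],
    [7, -20, 4, -7, 0],
    [10, -19, 4, -7, 0],
    [12, -18, 4, -7, 0],
    [14, -16, 4, -8, 0],
    [16, -13, 4, -7, 0],
    [0, 0, 0, 0, 0],
    [0, 0, 0, 0, 0]
  ]
}}

```text
t: 20.75
eef_pos: [361.0, -338.7, 229.7]
tcp_rot: [3.14, -0.001, 2.919]
ft_force: [-0.1, -0.0, -1.0]
opening: 0.999
grip_force: 0.0
```

```bash
python3 - <<'E'
from wl import *
s=env.state();c=shot('wrist','w5.png');print(s['eef_pos'],s['tcp_rot'])
# knob: dark blob near the expected pixel
hsv=cv2.cvtColor(c['color'],cv2.COLOR_RGB2HSV)
m=(hsv[:,:,2]<75).astype(np.uint8)[200:295,225:400]
n,l,st,ce=cv2.connectedComponentsWithStats(m)
for i in range(1,n):
    if st[i,4]>200: print(st[i],ce[i]+[225,200],wray(c,s,*(ce[i]+[225,200]),165))
E
```

```text
[ 361.03322045 -338.69634251  229.74820582] [ 3.14034082e+00 -1.22483935e-03  2.91898076e+00]
[ 68  30  33  44 958] [308.51461378 249.73799582] [ 356.89450345 -341.56370615  165.        ]
```

Call:
{"method": "carry_out", "body": {
  "motion": [
    [0, -4, 42, 0, 0],
    [0, 0, 41, 0, 0],
    [0, 0, 0, 0, 0.9],
    [0, 0, 0, 0, 0.9],
    [0, 0, 0, 0, 0.9],
    [0, 0, 0, 0, 0.9],
    [0, 0, 0, 0, 0.9],
    [0, 0, 0, 0, 0.9],
    [0, 0, 0, 0, 0.9],
    [0, 0, 0, 0, 0.9],
    [0, 0, 0, 0, 0.9],
    [0, 0, 0, 0, 0.9]
  ]
}}

```text
t: 22.0
eef_pos: [360.3, -342.7, 147.6]
tcp_rot: [3.141, -0.0, 2.923]
ft_force: [0.2, -0.3, 1.0]
opening: 0.226
grip_force: 30.0
```

```bash
python3 - <<'E'
from h import *
s=env.state();d=np.array(s['eef_pos'][:2])-H; a=np.arctan2(-d[0],d[1]); print(a,np.hypot(*d),s['opening']*95,s['grip_force'],s['tcp_rot'],s['eef_pos'][2])
arc(a,.19,18,z=s['eef_pos'][2])
E
```

```text
1.377166172553969 209.97332310277204 21.48314968001686 30.01195102930069 [ 3.14142618e+00 -2.98442765e-05  2.92304224e+00] 147.57420813241959
18
[[0,14,0,2,0.9],[-1,14,0,4,0.9],[0,14,0,4,0.9],[-1,13,0,4,0.9],[0,14,0,3,0.9],[-1,14,0,4,0.9],[0,14,0,4,0.9],[-1,14,0,4,0.9],[0,13,0,4,0.9],[0,14,0,3,0.9],[-1,14,0,4,0.9],[0,14,0,4,0.9]]
[[-1,14,0,4,0.9],[0,14,0,3,0.9],[-1,14,0,4,0.9],[0,13,0,4,0.9],[-1,14,0,4,0.9],[0,14,0,4,0.9]]
```

Call:
{"method": "carry_out", "body": {
  "motion": [
    [0, 14, 0, 2, 0.9],
    [-1, 14, 0, 4, 0.9],
    [0, 14, 0, 4, 0.9],
    [-1, 13, 0, 4, 0.9],
    [0, 14, 0, 3, 0.9],
    [-1, 14, 0, 4, 0.9],
    [0, 14, 0, 4, 0.9],
    [-1, 14, 0, 4, 0.9],
    [0, 13, 0, 4, 0.9],
    [0, 14, 0, 3, 0.9],
    [-1, 14, 0, 4, 0.9],
    [0, 14, 0, 4, 0.9]
  ]
}}

```text
t: 23.2
eef_pos: [450.4, -207.6, 147.6]
tcp_rot: [-3.142, -0.0, 2.152]
ft_force: [1.1, -5.6, -2.1]
opening: 0.226
grip_force: 30.0
```

Call:
{"method": "carry_out", "body": {
  "motion": [
    [-1, 14, 0, 4, 0.9],
    [0, 14, 0, 3, 0.9],
    [-1, 14, 0, 4, 0.9],
    [0, 13, 0, 4, 0.9],
    [-1, 14, 0, 4, 0.9],
    [0, 14, 0, 4, 0.9],
    [0, 0, 0, 0, 0.9]
  ]
}}

```text
t: 23.9
eef_pos: [527.6, -176.2, 147.5]
tcp_rot: [3.141, -0.0, 1.753]
ft_force: [-0.0, 1.7, 5.1]
opening: 0.227
grip_force: 30.0
```

```bash
python3 - <<'E'
from h import *
s=env.state();d=np.array(s['eef_pos'][:2])-H; a=np.arctan2(-d[0],d[1]); print(a,np.hypot(*d),s['ft_force'])
arc(a,.039,6,z=s['eef_pos'][2])
E
```

```text
0.18489916586236382 210.50371878497623 [-0.00656013  1.69774763  5.07914435]
6
[[-1,5,0,1,0.9],[0,5,0,2,0.9],[0,5,0,1,0.9],[0,5,0,1,0.9],[0,5,0,2,0.9],[0,6,0,1,0.9]]
```

Call:
{"method": "carry_out", "body": {
  "motion": [
    [-1, 5, 0, 1, 0.9],
    [0, 5, 0, 2, 0.9],
    [0, 5, 0, 1, 0.9],
    [0, 5, 0, 1, 0.9],
    [0, 5, 0, 2, 0.9],
    [0, 6, 0, 1, 0.9],
    [0, 0, 0, 0, 0.9],
    [0, 0, 0, 0, 0.9]
  ]
}}

```text
t: 24.7
eef_pos: [557.7, -173.1, 147.5]
tcp_rot: [3.141, -0.002, 1.615]
ft_force: [6.2, 8.5, -0.6]
opening: 0.23
grip_force: 30.0
```

Call:
{"method": "carry_out", "body": {
  "motion": [
    [0, 2, 0, 0, 0.9],
    [0, 2, 0, 0, 0.9],
    [0, 0, 0, 0, 0.9]
  ]
}}

```text
t: 25.0
eef_pos: [558.1, -173.0, 147.3]
tcp_rot: [-3.134, -0.003, 1.615]
ft_force: [-16.6, 5.1, 8.7]
opening: 0.229
grip_force: 30.0
```

The bar is against the stop (16 N for 0.4 mm of movement). I'll relax, release and rise, then check and plan for the white pail.

Call:
{"method": "carry_out", "body": {
  "motion": [
    [0, -2, 0, 0, 0.9],
    [0, 0, 0, 0, 0.6],
    [0, 0, 0, 0, 0.5],
    [0, 0, 0, 0, 0.5],
    [0, 0, 0, 0, 0.5],
    [0, 0, 0, 0, 0.5],
    [0, 0, -40, 0, 0.5],
    [0, 0, -50, 0, 0.5],
    [0, 0, -50, 0, 0.5],
    [-40, 0, 0, 0, 0.5],
    [-40, 0, 0, 0, 0.5],
    [-40, 0, 0, 0, 0.5]
  ]
}}

```text
t: 26.2
eef_pos: [564.7, -295.0, 288.2]
tcp_rot: [3.141, 0.001, 1.615]
ft_force: [0.2, -0.6, -0.2]
opening: 0.497
grip_force: 0.0
```

Call:
{"method": "carry_out", "body": {
  "motion": [
    [-40, 0, 0, 0, 0.5],
    [-40, 0, 0, 0, 0.5],
    [0, -30, 0, 0, 0.5],
    [0, -40, 0, 0, 0.5],
    [0, -40, 0, 0, 0.5]
  ]
}}

```text
t: 26.7
eef_pos: [456.9, -378.6, 286.9]
tcp_rot: [-3.141, -0.001, 1.614]
ft_force: [-0.3, 0.0, 0.5]
opening: 0.502
grip_force: 0.0
```

```bash
python3 - <<'E'
from h import *
c=shot('top','t3.png');s=env.state();print(s['eef_pos'],s['tcp_rot'])
im=c['color'][190:330,110:450,::-1]
cv2.imwrite('pics/c3.png',cv2.resize(im,(800,329),interpolation=cv2.INTER_CUBIC))
E
```

```text
[ 452.427619   -378.47180533  287.49366045] [-3.13927803e+00 -7.33254847e-04  1.61322039e+00]
```

View pics/c3.png

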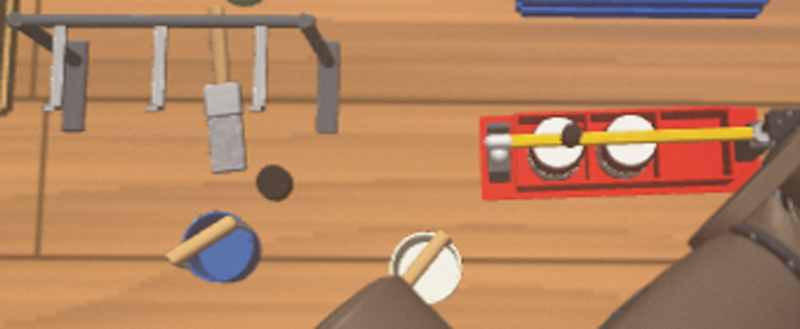

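The keeper bar lies shut over both jars, with its tip on the ball post at crop (498,142). Both pails are where they were. Next is the white pail.

```bash
python3 - <<'E'
from h import *
plan((420,-16,265,2.505),cl=0)
E
```

```text
9
[[40,-2,2,-6,0],[40,2,3,-6,0],[40,7,2,-6,0],[39,11,3,-6,0],[38,15,2,-5,0],[36,18,3,-6,0],[34,21,2,-5,0],[33,25,3,-6,0],[29,28,2,-5,0]]
```

Call:
{"method": "carry_out", "body": {
  "motion": [
    [40, -2, 2, -6, 0],
    [40, 2, 3, -6, 0],
    [40, 7, 2, -6, 0],
    [39, 11, 3, -6, 0],
    [38, 15, 2, -5, 0],
    [36, 18, 3, -6, 0],
    [34, 21, 2, -5, 0],
    [33, 25, 3, -6, 0],
    [29, 28, 2, -5, 0],
    [0, 0, 0, 0, 0],
    [0, 0, 0, 0, 0]
  ]
}}

```text
t: 27.85
eef_pos: [426.2, -15.4, 265.8]
tcp_rot: [3.141, 0.001, 2.506]
ft_force: [0.3, 0.2, 0.4]
opening: 1.001
grip_force: 0.0
```

```bash
python3 - <<'E'
from wl import *
s=env.state();c=shot('wrist','w6.png');print(s['eef_pos'],s['tcp_rot'],s['joints'])
cv2.imwrite('pics/w6c.png',cv2.resize(c['color'][110:310,200:440,::-1],None,fx=3,fy=3,interpolation=cv2.INTER_CUBIC))
E
```

```text
[426.18480282 -15.38681502 265.8285597 ] [3.14146464e+00 5.81054997e-04 2.50578679e+00] [-1.91152564e-01  1.53634572e-01  1.95298096e+00 -1.56323912e-04
  1.03439751e+00 -1.12606322e+00]
```

View pics/w6c.png

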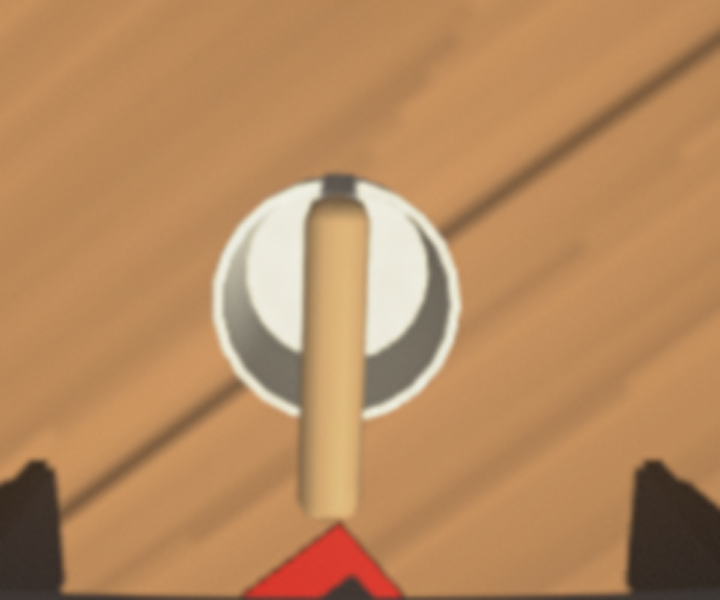

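The handle runs from crop (338,200) to (329,517), nearly parallel to the tool x axis.

```bash
python3 - <<'E'
from wl import *
s=env.state();c=shot('wrist')
for z in(160,166):
    e=[wray(c,s,x/3+200-.33,y/3+110-.33,z) for x,y in((338,202),(329,515))];d=e[0]-e[1]
    m=(e[0]+e[1])/2;print(m,np.linalg.norm(d),np.arctan2(d[1],d[0]))
y=np.arctan2(d[1],d[0])
print(s['eef_pos'])
plan((m[0],m[1],266,y),cl=0)
E
```

```text
[419.61966654 -14.92983145 160.        ] 79.427350847945 2.473818670099085
[418.53067013 -14.04627233 166.        ] 77.64039486657315 2.473818670099085
[426.28746073 -16.10497929 265.76094179]
1
[[8,-3,0,2,0]]
```

Call:
{"method": "carry_out", "body": {
  "motion": [
    [7, -3, 38, 2, 0],
    [0, 0, 38, 0, 0.2],
    [0, 0, 38, 0, 0.4],
    [0, 0, 0, 0, 0.5],
    [0, 0, 0, 0, 0.9],
    [0, 0, 0, 0, 0.95],
    [0, 0, 0, 0, 0.95],
    [0, 0, 0, 0, 0.95],
    [0, 0, 0, 0, 0.95],
    [0, 0, 0, 0, 0.95],
    [0, 0, 0, 0, 0.95],
    [0, 0, 0, 0, 0.95]
  ]
}}

```text
t: 29.15
eef_pos: [418.7, -14.1, 151.6]
tcp_rot: [3.141, -0.0, 2.469]
ft_force: [0.5, 0.5, 2.3]
opening: 0.167
grip_force: 30.0
```

```bash
python3 - <<'E'
from h import *
s=env.state();x,y,z=s['eef_pos'];print(s['eef_pos'],s['tcp_rot'],s['opening']*95,s['grip_force'])
plan((x,y,300,2.47),(450,100,300,1.57),(480,150,300,1.57),cl=.95)
E
```

```text
[418.67194037 -14.08809626 151.61907969] [ 3.14149469e+00 -5.91445402e-05  2.46938406e+00] 15.874936426891999 29.99485820531845
13
[[0,0,-37,0,0.95],[0,0,-37,0,0.95],[0,0,-37,0,0.95],[0,0,-37,0,0.95],[7,16,0,7,0.95],[8,15,0,7,0.95],[10,13,0,8,0.95],[12,12,0,7,0.95],[13,10,0,8,0.95],[15,8,0,7,0.95],[16,7,0,8,0.95],[25,15,0,0,0.95]]
[[25,14,0,0,0.95]]
```

Call:
{"method": "carry_out", "body": {
  "motion": [
    [0, 0, -37, 0, 0.95],
    [0, 0, -37, 0, 0.95],
    [0, 0, -37, 0, 0.95],
    [0, 0, -37, 0, 0.95],
    [7, 16, 0, 7, 0.95],
    [8, 15, 0, 7, 0.95],
    [10, 13, 0, 8, 0.95],
    [12, 12, 0, 7, 0.95],
    [13, 10, 0, 8, 0.95],
    [15, 8, 0, 7, 0.95],
    [16, 7, 0, 8, 0.95],
    [25, 15, 0, 0, 0.95]
  ]
}}

```text
t: 30.35
eef_pos: [464.8, 125.5, 299.5]
tcp_rot: [-3.141, 0.0, 1.556]
ft_force: [-0.2, -0.2, -2.5]
opening: 0.165
grip_force: 30.0
```

```bash
python3 - <<'E'
from h import *
s=env.state();print(s['eef_pos'],s['tcp_rot'],s['opening']*95,s['ft_force'])
plan((510,152.5,300,1.575),(510,152.5,267,1.575,35),cl=.95)
E
```

```text
[464.76978546 125.51181697 299.50736778] [-3.14070438e+00  2.49799337e-04  1.55647256e+00] 15.64210773613357 [-0.23004003 -0.2412252  -2.46157673]
3
[[14,22,0,-1,0.95],[13,23,0,0,0.95],[0,0,33,0,0.95]]
```

Call:
{"method": "carry_out", "body": {
  "motion": [
    [14, 22, 0, -1, 0.95],
    [13, 23, 0, 0, 0.95],
    [0, 0, 33, 0, 0.95],
    [0, 0, 0, 0, 0.95],
    [0, 0, 0, 0, 0.95]
  ]
}}

```text
t: 30.85
eef_pos: [510.0, 152.0, 266.6]
tcp_rot: [-3.14, 0.0, 1.579]
ft_force: [0.3, 0.6, -2.2]
opening: 0.161
grip_force: 30.0
```

```bash
python3 - <<'E'
from wl import *
s=env.state();print(s['eef_pos'],s['tcp_rot'],s['ft_force'])
c=shot('wrist','w7.png');t=shot('top')
print('seat px wrist-free check', [proj(t,[x,y,219]) for x,y in((617,152.5),(571,152.5),(617,362))])
v=shot('scene');im=v['color']
a=im[90:260,300:470,::-1];b=c['color'][::1,::1,::-1]
cv2.imwrite('pics/m7.png',np.hstack([cv2.resize(a,(400,400),interpolation=cv2.INTER_CUBIC),cv2.resize(b,(400,400))]))
plan((617,152.5,267,1.575,25),cl=.95)
E
```

```text
[509.97606732 152.00492618 266.58913175] [-3.13966316e+00  2.38808486e-04  1.57911032e+00] [ 0.34074508  0.59787056 -2.22421297]
seat px wrist-free check [array([220.54964139, 218.65168868]), array([219.86403716, 237.19210111]), array([134.76188083, 218.00965448])]
5
[[0,21,0,0,0.95],[0,21,0,0,0.95],[0,21,0,0,0.95],[0,22,0,0,0.95],[0,21,1,0,0.95]]
```

View pics/m7.png

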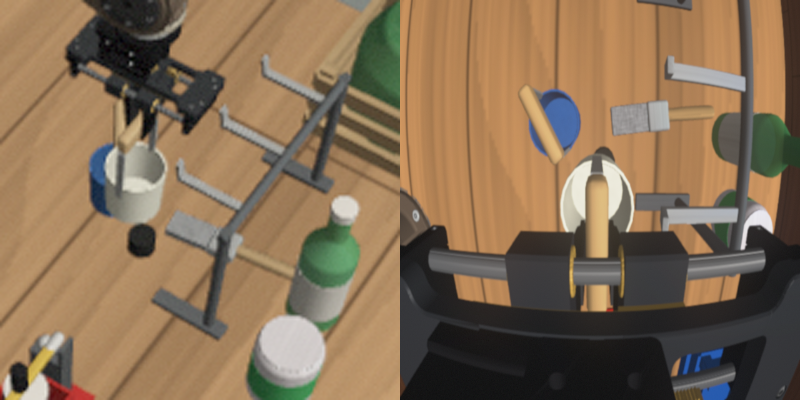

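The pail hangs straight in the grip, and hook 1 lies to its right. In the right half the hook tip is at (668,214), which is wrist pixel (428,257). I'll check its y.

```bash
python3 - <<'E'
from wl import *
s=env.state();c=shot('wrist')
for u,v,z in((668,208,240),(668,222,219),(735,215,219)): print(wray(c,s,(u-400)*1.6,v*1.2,z))
E
```

```text
[572.01911291 165.78690965 240.        ]
[580.06081992 149.03770451 219.        ]
[659.10782881 153.6698826  219.        ]
```

Call:
{"method": "carry_out", "body": {
  "motion": [
    [0, 21, 0, 0, 0.95],
    [0, 21, 0, 0, 0.95],
    [0, 21, 0, 0, 0.95],
    [0, 22, 0, 0, 0.95],
    [0, 21, 1, 0, 0.95],
    [0, 0, 0, 0, 0.95],
    [0, 0, 0, 0, 0.95]
  ]
}}

```text
t: 31.75
eef_pos: [616.1, 152.8, 265.9]
tcp_rot: [-3.142, -0.0, 1.579]
ft_force: [0.5, -0.4, -2.5]
opening: 0.167
grip_force: 30.0
```

Call:
{"method": "carry_out", "body": {
  "motion": [
    [0, 0, 10, 0, 0.95],
    [0, 0, 10, 0, 0.95],
    [0, 0, 10, 0, 0.95],
    [0, 0, 4, 0, 0.95],
    [0, 0, 0, 0, 0.95]
  ]
}}

```text
t: 32.25
eef_pos: [616.0, 153.1, 231.2]
tcp_rot: [-3.141, 0.0, 1.579]
ft_force: [1.1, -0.1, -1.3]
opening: 0.168
grip_force: 30.0
```

Call:
{"method": "carry_out", "body": {
  "motion": [
    [0, 0, 1, 0, 0.95],
    [0, 0, 0, 0, 0.85],
    [0, 0, 0, 0, 0.75],
    [0, 0, 0, 0, 0.66],
    [0, 0, 0, 0, 0.66],
    [0, 0, 0, 0, 0.66],
    [0, 0, -15, 0, 0.66],
    [0, 0, -20, 0, 0.66],
    [0, 0, -35, 0, 0.66],
    [0, -40, -10, 0, 0.66],
    [0, -45, 0, 0, 0.5],
    [0, 0, 0, 0, 0.3]
  ]
}}

```text
t: 33.45
eef_pos: [527.2, 152.4, 311.5]
tcp_rot: [-3.141, -0.0, 1.58]
ft_force: [0.1, 0.8, 0.2]
opening: 0.454
grip_force: 0.0
```

```bash
python3 - <<'E'
from wl import *
s=env.state();print(s['eef_pos'],s['tcp_rot'],s['opening'])
c=shot('wrist','w8.png');v=shot('scene')
a=v['color'][90:260,300:470,::-1];b=c['color'][:,:,::-1]
cv2.imwrite('pics/m8.png',np.hstack([cv2.resize(a,(400,400),interpolation=cv2.INTER_CUBIC),cv2.resize(b,(400,400))]))
E
python3 look.py
```

```text
[527.23308927 152.39916758 311.48093965] [-3.14088453e+00 -1.43431936e-04  1.58003869e+00] 0.4536709493751881
33.6 [531.96951853 152.35404642 311.08247839] 1.579202521522966 0.5771221387870972
yellow 83 [479.87951807 215.3253012 ] [475 210  11  11]
yellow 285 [393.21052632 246.94385965] [357 244  73   7]
yellow 78 [337.47435897 248.74358974] [328 247  20   5]
white 200 [231.5   229.155] [225 222  16  17] [611.03935873 141.53740897]
blue 2193 [625.32831737 330.98905609] [ 355.42944231 -907.18245495]
blue 452 [602.94911504 334.96460177] [ 344.56424601 -846.5284619 ]
blue 355 [589.12676056 334.13239437] [ 346.51528904 -809.73485301]
```

View pics/m8.png

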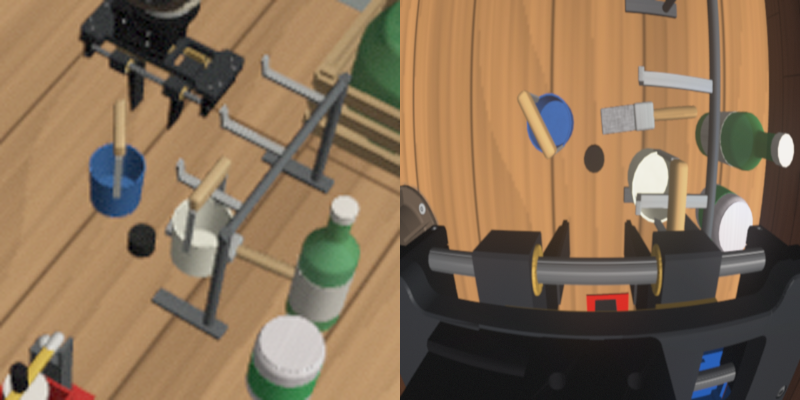

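The white pail hangs on hook 1. The blue pail stands with its handle from (525,97) to (550,153) in the right half. I'll hover above it.

```bash
python3 - <<'E'
from wl import *
s=env.state();c=shot('wrist')
e=[wray(c,s,(u-400)*1.6,v*1.2,160) for u,v in((526,97),(550,153))];d=e[0]-e[1];print(e,np.linalg.norm(d),np.arctan2(d[1],d[0]))
plan((444,218,268,2.15),cl=0)
E
```

```text
[array([434.05749195, 247.17213488, 160.        ]), array([467.38924594, 188.32063823, 160.        ])] 67.63508321451508 2.086121156824455
5
[[13,-18,9,-7,0],[15,-16,8,-6,0],[17,-14,9,-7,0],[19,-12,8,-6,0],[19,-9,9,-7,0]]
```

Call:
{"method": "carry_out", "body": {
  "motion": [
    [13, -18, 9, -7, 0],
    [15, -16, 8, -6, 0],
    [17, -14, 9, -7, 0],
    [19, -12, 8, -6, 0],
    [19, -9, 9, -7, 0],
    [0, 0, 0, 0, 0],
    [0, 0, 0, 0, 0]
  ]
}}

```text
t: 34.35
eef_pos: [444.5, 218.0, 267.6]
tcp_rot: [3.142, 0.0, 2.153]
ft_force: [0.4, 0.7, -0.2]
opening: 1.004
grip_force: 0.0
```

```bash
python3 - <<'E'
from wl import *
s=env.state();c=shot('wrist','w9.png');print(s['eef_pos'],s['tcp_rot'])
cv2.imwrite('pics/w9c.png',cv2.resize(c['color'][110:310,200:440,::-1],None,fx=3,fy=3,interpolation=cv2.INTER_CUBIC))
E
```

```text
[444.49923381 217.95730195 267.5915513 ] [3.14150398e+00 1.09152317e-04 2.15298378e+00]
```

View pics/w9c.png

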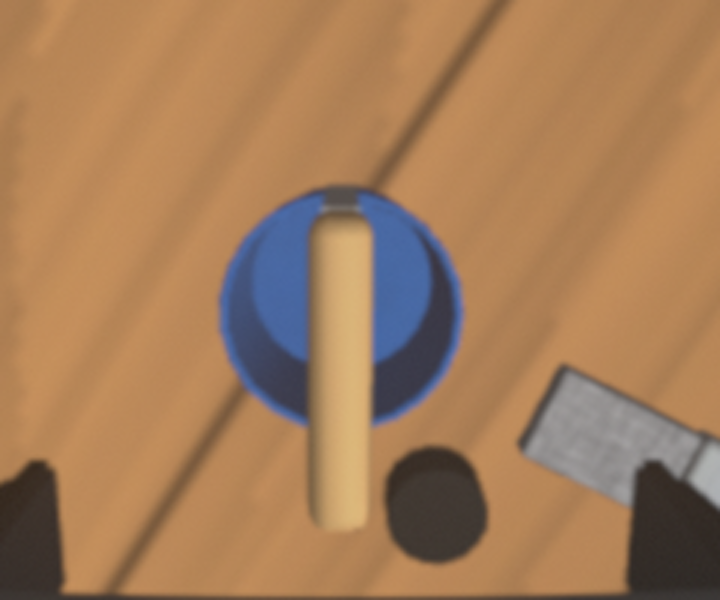

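The handle runs from crop (342,213) to (339,530), nearly aligned with tool x.

```bash
python3 - <<'E'
from wl import *
s=env.state();c=shot('wrist')
for z in(162,):
    e=[wray(c,s,x/3+200-.33,y/3+110-.33,z) for x,y in((342,214),(339,528))];d=e[0]-e[1]
    m=(e[0]+e[1])/2;print(m,np.linalg.norm(d),np.arctan2(d[1],d[0]))
print(s['eef_pos'])
plan((m[0],m[1],s['eef_pos'][2],np.arctan2(d[1],d[0])),cl=0)
E
```

```text
[441.95157186 219.13604168 162.        ] 80.06620875560554 2.1422792309321155
[444.7215662  217.7039137  267.73905664]
1
[[3,-1,0,1,0]]
```

Call:
{"method": "carry_out", "body": {
  "motion": [
    [3, -1, 38, 1, 0],
    [0, 0, 39, 0, 0.2],
    [0, 0, 39, 0, 0.4],
    [0, 0, 0, 0, 0.5],
    [0, 0, 0, 0, 0.9],
    [0, 0, 0, 0, 0.95],
    [0, 0, 0, 0, 0.95],
    [0, 0, 0, 0, 0.95],
    [0, 0, 0, 0, 0.95],
    [0, 0, 0, 0, 0.95],
    [0, 0, 0, 0, 0.95],
    [0, 0, 0, 0, 0.95]
  ]
}}

```text
t: 35.65
eef_pos: [441.0, 219.8, 151.7]
tcp_rot: [3.141, -0.0, 2.138]
ft_force: [0.5, 0.3, 1.2]
opening: 0.166
grip_force: 30.0
```

```bash
python3 - <<'E'
from h import *
s=env.state();x,y,z=s['eef_pos'];print(s['eef_pos'],s['tcp_rot'],s['opening']*95,s['grip_force'])
plan((x,y,300,2.14),(500,361.5,300,1.575),(500,361.5,z+115,1.575,30),cl=.95)
E
```

```text
[440.99746221 219.79470743 151.67059404] [ 3.14147973e+00 -3.91041039e-05  2.13770248e+00] 15.810926730331557 29.979225397109985
11
[[0,0,-37,0,0.95],[0,0,-37,0,0.95],[0,0,-37,0,0.95],[0,0,-37,0,0.95],[18,25,0,6,0.95],[20,23,0,7,0.95],[23,21,0,6,0.95],[25,18,0,7,0.95],[26,15,0,6,0.95],[0,0,16,0,0.95],[0,0,17,0,0.95]]
```

Call:
{"method": "carry_out", "body": {
  "motion": [
    [0, 0, -37, 0, 0.95],
    [0, 0, -37, 0, 0.95],
    [0, 0, -37, 0, 0.95],
    [0, 0, -37, 0, 0.95],
    [18, 25, 0, 6, 0.95],
    [20, 23, 0, 7, 0.95],
    [23, 21, 0, 6, 0.95],
    [25, 18, 0, 7, 0.95],
    [26, 15, 0, 6, 0.95],
    [0, 0, 16, 0, 0.95],
    [0, 0, 17, 0, 0.95],
    [0, 0, 0, 0, 0.95]
  ]
}}

```text
t: 36.85
eef_pos: [498.9, 360.9, 264.0]
tcp_rot: [-3.137, 0.002, 1.579]
ft_force: [0.5, -0.4, -2.2]
opening: 0.17
grip_force: 30.0
```

```bash
python3 - <<'E'
from h import *
s=env.state();print(s['eef_pos'],s['tcp_rot'],s['opening']*95,s['ft_force'])
t=shot('top')
# hook3 bar as grey pixels against the bench, at hook height
hsv=cv2.cvtColor(t['color'],cv2.COLOR_RGB2HSV);m=(hsv[:,:,1]<40)&(hsv[:,:,2]>110)
for v in(208,214,220,226):
    u=np.where(m[v,120:150])[0]+120
    if len(u): print(v,u.min(),u.max(),onz(t,u.mean(),v,219))
plan((617,361.5,s['eef_pos'][2],1.575,25),cl=.95)
E
```

```text
[498.91821584 360.89303749 263.95156405] [-3.13720510e+00  2.44509104e-03  1.57946866e+00] 16.164248051882343 [ 0.45484233 -0.40008351 -2.15360007]
208 132 139 [642.02266806 362.57917608 219.        ]
214 133 136 [626.99842636 363.24383185 219.        ]
220 132 136 [612.0288597  363.55792176 219.        ]
226 133 136 [597.12939754 361.43725976 219.        ]
5
[[0,24,0,0,0.95],[0,23,0,0,0.95],[0,24,1,0,0.95],[0,23,0,0,0.95],[-1,24,1,0,0.95]]
```

Call:
{"method": "carry_out", "body": {
  "motion": [
    [1, 24, 0, 0, 0.95],
    [0, 23, 0, 0, 0.95],
    [0, 24, 0, 0, 0.95],
    [0, 23, 0, 0, 0.95],
    [0, 24, 0, 0, 0.95],
    [0, 0, 0, 0, 0.95],
    [0, 0, 0, 0, 0.95]
  ]
}}

```text
t: 37.6
eef_pos: [617.8, 363.0, 267.0]
tcp_rot: [-3.141, -0.0, 1.579]
ft_force: [-0.9, 0.6, -2.4]
opening: 0.168
grip_force: 30.0
```

Call:
{"method": "carry_out", "body": {
  "motion": [
    [0, 0, 10, 0, 0.95],
    [0, 0, 10, 0, 0.95],
    [0, 0, 10, 0, 0.95],
    [0, 0, 4, 0, 0.95],
    [0, 0, 0, 0, 0.95]
  ]
}}

```text
t: 38.1
eef_pos: [617.5, 363.2, 231.7]
tcp_rot: [-3.14, 0.001, 1.579]
ft_force: [0.3, 0.1, -2.5]
opening: 0.166
grip_force: 30.0
```

Call:
{"method": "carry_out", "body": {
  "motion": [
    [0, 0, 1, 0, 0.95],
    [0, 0, 0, 0, 0.85],
    [0, 0, 0, 0, 0.75],
    [0, 0, 0, 0, 0.66],
    [0, 0, 0, 0, 0.66],
    [0, 0, 0, 0, 0.66],
    [0, 0, -15, 0, 0.66],
    [0, 0, -20, 0, 0.66],
    [0, 0, -35, 0, 0.66],
    [0, -40, -20, 0, 0.66],
    [0, -45, -20, 0, 0.5],
    [-20, -45, 0, 0, 0.3]
  ]
}}

```text
t: 39.3
eef_pos: [487.0, 343.2, 343.8]
tcp_rot: [3.138, -0.003, 1.58]
ft_force: [0.9, 0.7, 0.3]
opening: 0.455
grip_force: 0.0
```

Call:
{"method": "carry_out", "body": {
  "motion": [
    [10, -45, 0, 0, 0],
    [40, -25, 0, 0, 0],
    [45, 0, 0, 0, 0],
    [45, 0, 0, 0, 0],
    [45, 0, 0, 0, 0],
    [0, 0, 0, 0, 0],
    [0, 0, 0, 0, 0]
  ]
}}

```text
t: 40.0
eef_pos: [416.1, 527.0, 340.9]
tcp_rot: [-3.141, 0.001, 1.581]
ft_force: [0.2, -0.9, 0.5]
opening: 0.988
grip_force: 0.0
```

```bash
python3 - <<'E'
from h import *
s=env.state();print(s['t'],s['eef_pos'],s['ft_force'])
t=shot('top');v=shot('scene')
a=t['color'][170:330,110:450,::-1];b=v['color'][90:350,240:480,::-1]
cv2.imwrite('pics/f.png',np.hstack([cv2.resize(a,(500,235),interpolation=cv2.INTER_CUBIC)[:, :].repeat(1,0) if 0 else cv2.copyMakeBorder(cv2.resize(a,(500,235),interpolation=cv2.INTER_CUBIC),0,90,0,0,cv2.BORDER_CONSTANT),cv2.resize(b,(300,325),interpolation=cv2.INTER_CUBIC)]))
E
```

```text
40.0 [416.06966486 527.04808764 340.94220592] [ 0.15200328 -0.94625323  0.47021201]
```

View pics/f.png

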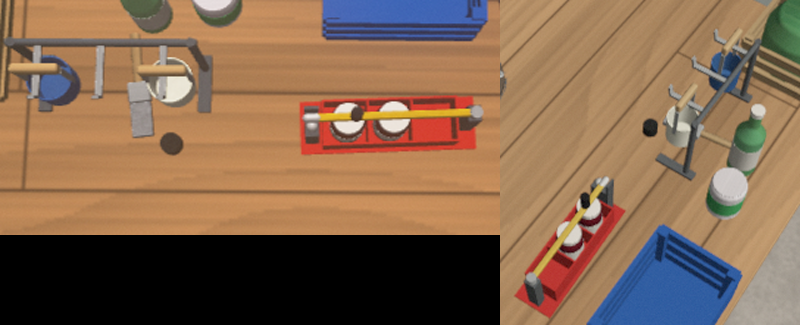

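Both pails hang on their hooks (1 and 3) and the bar is shut over the jars. Two last checks: the bar angle, and whether the dark capped item at front right could be a third jar.

```bash
python3 - <<'E'
from h import *
t=shot('top');v=shot('scene')
bl=[b for b in blobs(t,(22,150,120),(32,255,255),60) if b[1][1]>235 and b[1][0]<440]
p=[onz(t,*b[1],135.5) for b in bl];d=p[1]-p[0];print(p,np.arctan(-d[0]/d[1]),'vs carrier .036-.042')
im=v['color'];print('scene dark item',im[300:306,100:108].mean((0,1)),'jar', cv2.imread('pics/scene1.png')[226:232,338:346].mean((0,1))[::-1])
print('height guess: base/top px',onz(v,110,312,0),onz(v,90,275,110), onz(t,534.4,416.6,110),onz(t,534.4,416.6,160))
cv2.imwrite('pics/x.png',cv2.resize(im[260:330,70:250,::-1],None,fx=4,fy=4))
E
```

```text
[array([ 563.07131885, -277.87224699,  135.5       ]), array([ 557.1740696 , -135.59638655,  135.5       ])] 0.04142568840806229 vs carrier .036-.042
scene dark item [30.83333333 28.66666667 28.52083333] jar [78.6875     27.8125     33.91666667]
height guess: base/top px [ 148.05402122 -608.49507356    0.        ] [  83.47314563 -571.65107288  110.        ] [ 141.56463014 -628.80608757  110.        ] [ 147.33807629 -611.95718877  160.        ]
```

View pics/x.png

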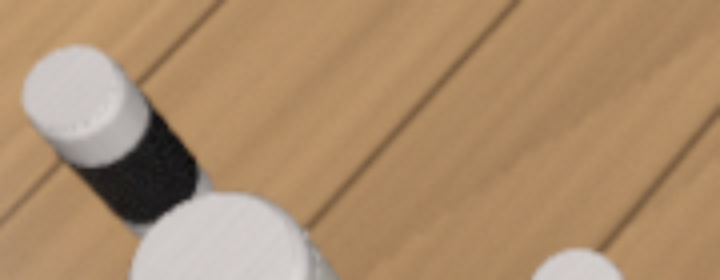

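The item at (130,140) is a tall black-banded can, not a wine jar. The bar lies along the carrier at 0.041 rad against 0.036–0.042 for the carrier, so it is shut. I'll hand the job in.

```bash
python3 -c "
from cell import env
print(env.job_done())"
```

```text
the job is handed in; nothing more can be done
None
```

I handed the job in at about 40 s: both wine jars stand in the carrier with the keeper bar shut over them, and the white and blue pails hang on hooks 1 and 3; the hand-in returned no verdict.

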